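Free the pawl of the fruit lift

ROBOT

A 6-joint arm with a two-finger parallel gripper is mounted at the origin on the work surface. World frame = base frame: x ahead of the robot, y to its left, z up, the work surface at z = 0. Lengths are in mm, angles in rad, forces in N, time in s.
With the tool pointing down it reaches from about 300 to 775 mm from the base axis. Payload 14.6 kg.
Tool frame: the origin (TCP) lies on the centre line of the jaws, within the pads' length; the fingertips stand 8 mm ahead of it and the grasp point (between the pads) lies 11 mm behind it; z points along the fingers, y is the direction in which the jaws open and shut (so a half turn about z gives the same grasp; the last joint's range is limited). The gripper opens to 94 mm and grips with 3 to 60 N. Pads are 16 mm wide; open, the fingers measure 119 mm over their backs; the gripper's body (75 mm by 177 mm) begins 78 mm behind the grasp point.
Start: joints at [-1.277, 0.3, 1.521, -0, 1.321, -0.067], TCP at [194.155, -514.581, 213.446] pointing down, gripper open.
Joint ranges: [-3.03, 3.03], [-0.79, 2.21], [0.23, 2.52], [-1.04, 4.18], [0, 3.07], [-2.55, 2.55]. Speed limits (rad/s): [2.22, 2.22, 2.57, 3.14, 3.14, 3.14].

INTERFACE

Orientations are given as [roll, pitch, yaw] about the fixed x, y, z axes, in that order (R = Rz(yaw) Ry(pitch) Rx(roll)).
In Python, from cell import read_state, cams, manip gives the robot as it stands.
- The arm moves only by the shell command python3 -m handwheel 'ROWS' [OPENING] [FORCE]. ROWS is JSON, a list of rows, each a list of 4 numbers: the shift along the tool's x, y, z in m, then the turn about the tool's z in degrees. In form: [[dx, dy, dz, turn], ...]. A call has 1 to 5 rows; each row is the pose to reach, as a shift and turn from the pose measured when the call began, along the tool's axes at that moment; what a row does not reach only later rows make up. A row lasts 1/8 s, in which the tool goes at most 62.5 mm and 10.7 degrees, less where a joint would pass 70% of its speed; a pose out of reach is approached as far as the arm can. A call with a gripper value outside its range is refused whole. OPENING is the closure, from 0 (fully open) to 1 (shut), set as the call begins (- or left out, the last holds). The fingers move at their own pace and stop on an object; FORCE is the grip in N (left out, the last holds). Time passes only in rows, so rows that repeat a pose let the fingers close. It gives the time, the measured TCP pose, the force and the opening at its end, in the units of the state.
- read_state(): the state, without advancing time (a new reading comes with each control period).
- cams.camera(name): name is "scene" or "top" or "wrist"; returns the picture (420x560x3 uint8, red, green, blue); there is no depth.
- cams.get_calibration(name): a dict with "vertical_fov" (degrees; the focal length in pixels is half the picture's height over the tangent of half this angle, whatever the lens; pixels are square), "cx", "cy" (the principal point, pixels), "dist_coeffs" ([k1, k2, p1, p2, k3] as OpenCV has them; the pictures are not rectified), "R" (3x3) and "t" (3): a world point X has camera coordinates R X + t. Camera axes: x right, y down, z forward; pixel columns grow to the right and rows downward; lengths in mm; the calibration is good to about 2 mm. A picture is of the moment at which its call begins: read the wrist's pose just before it. get_calibration takes no time and is no camera call; for the wrist camera it gives the pose at the moment of the call.
- manip.sign_off(): hands the job in, once; it reports no verdict.
The state is a dict: "clock": time; "joints": joint angles; "qd": joint speeds; "effort": joint torques, N m; "eef_pos": TCP position; "eef_rot": TCP orientation; "wrist_force": force on the tool from outside, world axes, zero at the start; "moment": the same for the moment, N m; "finger_gap": finger opening in mm.
Only numpy, scipy, OpenCV 4.12 (cv2) and the standard library are available. Lean on these libraries where they do the work, as an engineer would, in place of code of your own. Each camera call takes 0.05 s, during which the arm holds its last target. There are 200 camera calls.

TASK

The fruit on the ratchet lift has been inspected and is to come down. Take the long straight bar from the tool rest, put its end under the tail of the lift's pawl from the side nearest the robot and flick the pawl up and right over onto its back, so that the lift sinks all the way down by itself; keep the gripper and arm off the pawl. Then lay the bar gently back on the rest where it lay, leaving the short bar and the spatula as they are.

Things in the scene. Friction and masses are not known exactly. Their poses are not given: they have to be found in the camera images.
- rod_mid (a point): Long bar: plain square steel, 240 x 14 x 14 mm, 150 g, ends alike; point at its centre, x along it. It lies level, 37 mm up (centre), across two wooden rails (14 wide, 48 either side of the rest's middle, tops 30 above the bench) of a low rest, in any of three places 85 mm apart beside the other two tools; between the rails its underside is 24 mm clear of the rest's board.
- lift: Frame of the ratchet lift, fixed; origin on the bench, z up, -x side towards the robot. In its axes, mm: white upright plate, front face x = 12, y -30 to 75, 128 high, with a stop lug to y 95, 150 high; before it a dark ratchet wheel, axle y 0, z 72, radius 36, x -45 to -5. Base 12 high. Guide post x 45 to 75, y 100 to 130, 202 high; platform with enamel tray and spiny fruit at y 150 to 290, x -25 to 105, to 225 high.
- pawl_tail (a point): Underside of the pawl's tail, where to lift; at rest x -25, y -65, z 110 mm in the lift's axes. The pawl is a level steel flat above the wheel, 40 wide (x -45 to -5), 8 thick, 135 long: from its pivot (along x, at y 50, z 114) over the wheel to its tail's end at y -85. Under the tail, y -85 to -40, all is free down to the base. The point moves with the pawl.
- pawl (a joint): Pawl angle, rad: 0 = level, beak in the wheel; grows as the tail rises and swings over to the lift's +y. Above about 0.2 the wheel is free; past 1.6 (upright) it falls over by itself to its stop at 2.1 and stays; let go earlier it falls back. 110 g, turns easily: less than 5 N under the tail lifts it.
- platform (a joint): How far the platform has come down, m: 0 = up, held by the pawl; 0.08 = fully down on its stop. Once the wheel is free it sinks slowly on a damper, in 2 to 4 s.
- short_bar_mid (a point): Bystander on the rest: the same square bar but only 130 mm long. Point at its centre, x along it.
- spatula_mid (a point): Bystander on the rest: spatula 220 mm long, square handle like the bars, flat blade 36 mm wide at its +x end. Point on its axis, half-way along; x along it.

How it is judged (in metres and radians):
On the way, in this order (a step that is already met when the one before it is completed fails the run):
1. the pawl is raised clear of the wheel while the lift is still up (value of joint pawl above 0.4 rad and value of joint platform below 0.06 m), for 0.02 s.
2. the pawl lies over on its back and the platform has sunk to its stop (value of joint pawl above 1.8 rad and value of joint platform above 0.072 m), for 0.2 s.
At the end, for the whole second after the job is handed in: The pawl is over on its back (joint above 1.8 rad), the platform is down (joint above 0.072 m), and the long bar lies still and level (within 5 degrees) across the rails of the rest, its centre within 30 mm of where it was at the start and 31 to 43 mm above the bench (all of step 2 and distance of rod_mid from where it was at the start of the episode below 0.03 m and height (world z) of rod_mid between 0.031 and 0.043 m and angle between rod_mid's own x axis and vertical between 1.47 and 1.67 rad and linear speed of rod below 0.02 m/s); the robot touches nothing.
It fails at once if the gripper or arm touches the pawl (contact force between any of the fingers, the arm and pawl above 0.5 N).
It fails at once if the bar is dropped or thrown (faster than 0.7 m/s out of the fingers) (linear speed of rod above 0.7 m/s and contact force between the fingers and rod below 0.05 N).
It fails at once if the short bar or the spatula is moved by more than 25 mm (distance of any of short_bar_mid, spatula_mid from where it was at the start of the episode above 0.025 m).
It also fails if it takes over 59 s, if anything falls off the work surface, if the arm or the gripper's body presses on something with over 40 N, if the wrist force passes 120 N, or if a joint passes its speed limit or range.

## Working session

There is one attempt and no reset: what is moved stays moved. The work goes in short steps, Python scripts to look and compute and a shell command to move; the robot and the scene stay as the last step left them, time stands still between calls to the robot, and variables do not carry over. Pictures are saved under pics/ and viewed, about 8 in all and at most 12, crops included, and the job is handed in when it is done.

```bash
mkdir -p pics
cat > h.py <<'E'
import numpy as np, cv2
from cell import read_state, cams, manip
from scipy.spatial.transform import Rotation as Ro
def snap(n,f):
    im=cams.camera(n); cv2.imwrite('pics/'+f,im[:,:,::-1]); return im
def K(n):
    c=cams.get_calibration(n); f=210/np.tan(np.radians(c['vertical_fov'])/2)
    return np.array([[f,0,c['cx']],[0,f,c['cy']],[0,0,1]]),np.array(c['dist_coeffs'],float),np.array(c['R']),np.array(c['t'],float)
def ray(n,uv,k=None):
    k=k or K(n); p=cv2.undistortPoints(np.array(uv,float).reshape(-1,1,2),k[0],k[1])[:,0]
    d=np.c_[p,np.ones(len(p))]@k[2]; return -k[2].T@k[3], d
def onz(n,uv,z,k=None):
    o,d=ray(n,uv,k); return o+d*((z-o[2])/d[:,2])[:,None]
def proj(n,X,k=None):
    k=k or K(n); return cv2.projectPoints(np.array(X,float).reshape(-1,3),cv2.Rodrigues(k[2])[0],k[3],k[0],k[1])[0][:,0]
E
python3 - <<'E'
from h import *
a=snap('scene','s0.png');b=snap('top','t0.png')
print(read_state())
for n in('scene','top'):
    k=K(n);print(n,k[0][0,0],(-k[2].T@k[3]).round(),k[2].round(2).tolist())
E
```

```text
{'clock': 0.1, 'joints': array([-1.27660496e+00,  3.00413655e-01,  1.52149139e+00, -1.09325756e-05,
        1.32066425e+00, -6.66128077e-02]), 'qd': array([ 0.0004047 , -0.00105016, -0.00279043, -0.0001293 , -0.00186111,
       -0.00126454]), 'effort': array([ 2.95298989e-03, -5.32640648e+01, -3.53281438e+01,  7.10438169e-02,
        2.34705757e-02, -6.71090243e-05]), 'eef_pos': array([ 194.09253174, -514.39299022,  212.95576709]), 'eef_rot': array([-3.14061747e+00, -5.44428790e-05,  3.60806855e-01]), 'wrist_force': array([-0.8676133 , -0.08605502, -0.86082336]), 'moment': array([-0.01345506,  0.01687692, -0.03721728]), 'finger_gap': 94.20439671322548}
scene 458.8247894759723 [1148. -108.  778.] [[0.07, 1.0, -0.01], [0.76, -0.06, -0.65], [-0.64, 0.04, -0.76]]
top 427.959404037472 [ 464.  -65. 1030.] [[-0.02, -1.0, 0.02], [-1.0, 0.01, -0.1], [0.1, -0.03, -0.99]]
```

View pics/t0.png

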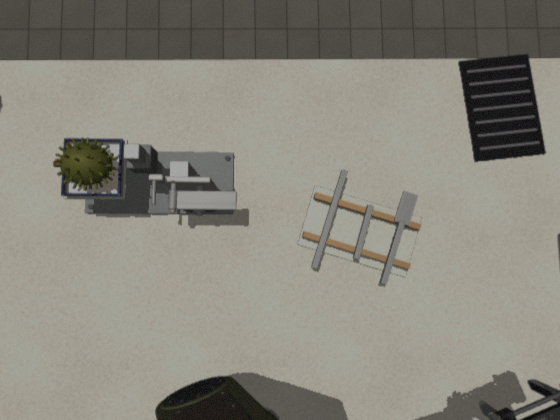

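View pics/s0.png

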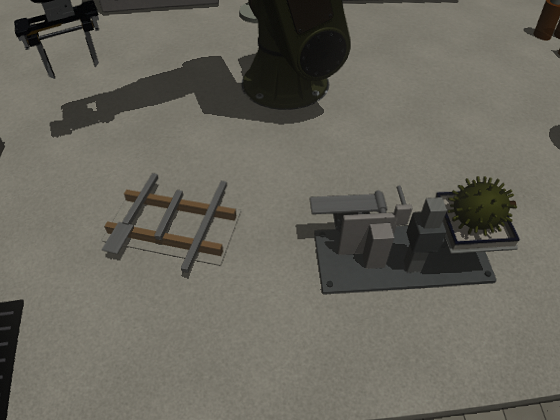

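The top view shows the long bar on the left of the rest, about (343,173)–(317,268), with the short bar in the middle and the spatula on the right. The pawl tail's end is at about (236,192–211). The scene view agrees, with the pawl at (310–380,195–212).

Run:
```python
from h import *
t=cv2.imread('pics/t0.png')
hsv=cv2.cvtColor(t,cv2.COLOR_BGR2HSV)
c=t[130:300,40:440]; cv2.imwrite('pics/c0.png',cv2.resize(c,None,fx=2,fy=2,interpolation=cv2.INTER_CUBIC))
for name,p in dict(bar=(330,220),short=(366,230),pawl=(205,201),bench=(270,250),board=(345,235)).items(): print(name,t[p[1],p[0]],hsv[p[1],p[0]])
# bar/pawl mask by flood fill
for nm,seed,z in(('bar',(330,220),44),('pawl',(205,201),118)):
    m=np.zeros((422,562),np.uint8); cv2.floodFill(t.copy(),m,seed,0,(7,)*3,(7,)*3,4|cv2.FLOODFILL_FIXED_RANGE|cv2.FLOODFILL_MASK_ONLY|(255<<8))
    m=m[1:-1,1:-1]; b=cv2.boxPoints(cv2.minAreaRect(cv2.findNonZero(m)))
    P=onz('top',b,z); print(nm,(m>0).sum(),b.round(1).tolist(),P.round(1).tolist(),'c',P.mean(0).round(1),[np.linalg.norm(P[i]-P[i-1]).round(1) for i in range(4)])
```

```text
bar [123 127 127] [ 30   8 127]
short [120 124 124] [ 30   8 124]
pawl [147 152 153] [ 25  10 153]
bench [146 159 160] [ 28  22 160]
board [148 162 163] [ 28  23 163]
bar 506 [[310.1000061035156, 265.3999938964844], [341.79998779296875, 168.89999389648438], [348.0, 171.0], [316.29998779296875, 267.3999938964844]] [[435.1, -167.0, 44.0], [658.4, -247.1, 44.0], [653.4, -261.5, 44.0], [430.2, -181.1, 44.0]] c [ 544.2 -214.1   44. ] [np.float64(14.9), np.float64(237.2), np.float64(15.2), np.float64(237.2)]
pawl 844 [[177.0, 207.0], [177.0, 192.0], [234.0, 192.0], [234.0, 207.0]] [[565.6, 122.0, 118.0], [597.9, 122.2, 118.0], [596.3, 0.5, 118.0], [563.9, 0.7, 118.0]] c [580.9  61.4 118. ] [np.float64(121.3), np.float64(32.3), np.float64(121.7), np.float64(32.4)]
```

View pics/c0.png

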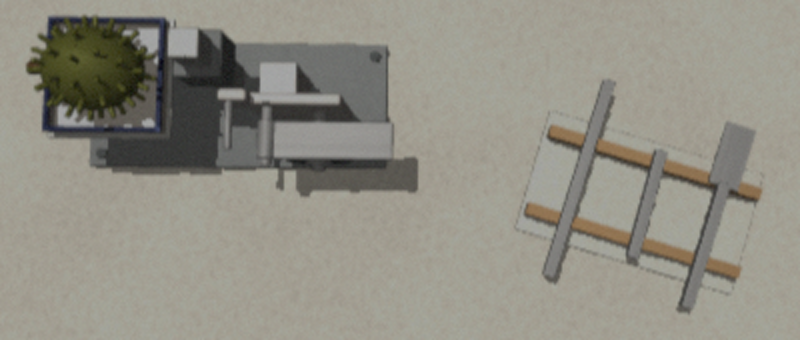

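Run:
```python
from h import *
print('tail',onz('top',[[236,191],[236,209],[204,191],[204,209]],118).round(1).tolist())
print('base front edge',onz('top',[[90,213],[232,213.5],[234,153]],12).round(1).tolist())
print('scene tail corners',onz('scene',[[309,197],[312,213],[384,208]],118).round(1).tolist())
print('scene bar ends',onz('scene',[[223.5,184],[186,268]],44).round(1).tolist())
```

```text
tail [[598.4, -3.8, 118.0], [559.6, -3.5, 118.0], [599.3, 64.7, 118.0], [560.5, 64.7, 118.0]]
base front edge [[565.9, 348.1, 12.0], [560.0, 13.2, 12.0], [706.8, 7.5, 12.0]]
scene tail corners [[562.4, -2.6, 118.0], [602.9, -2.0, 118.0], [602.2, 136.1, 118.0]]
scene bar ends [[442.3, -174.1, 44.0], [657.7, -247.1, 44.0]]
```

```bash
cat >> h.py <<'E'
def to(x,y,z,yaw):
    s=read_state(); R=Ro.from_euler('xyz',s['eef_rot']).as_matrix()
    d=R.T@(np.array([x,y,z])-s['eef_pos']); w=np.degrees(s['eef_rot'][2])
    print('pos',s['eef_pos'].round(1),'rot',np.degrees(s['eef_rot']).round(1),'gap',round(s['finger_gap'],1),'F',s['wrist_force'].round(1),'t',s['clock'],'-> d[m]',(d/1000).round(4),'turn',round(w-yaw,1))
E
python3 -m handwheel '[[0.424,-0.167,0.083,40],[0.424,-0.167,0.083,40],[0.424,-0.167,0.083,40],[0.424,-0.167,0.083,40],[0.424,-0.167,0.083,40]]' 0
python3 -c "
from h import *
to(532,-208,130,-19.5)"
```

```text
clock: 0.72
eef_pos: [408.4, -320.8, 160.6]
eef_rot: [-3.141, 0.001, -0.341]
wrist_force: [-0.1, -0.8, 0.2]
finger_gap: 94.1
pos [ 408.4 -320.8  160.6] rot [-180.     0.   -19.5] gap 94.1 F [-0.1 -0.8  0.2] t 0.725 -> d[m] [ 0.0789 -0.1476  0.0307] turn -0.0
```

```bash
python3 -m handwheel '[[0.079,-0.148,0.031,0],[0.079,-0.148,0.031,0],[0.079,-0.148,0.031,0],[0.079,-0.148,0.031,0]]' 0
python3 - <<'E'
from h import *
to(532,-208,130,-19.5)
k=K('wrist'); snap('wrist','w0.png'); print('cam',(-k[2].T@k[3]).round(),k[2].round(2).tolist())
print(proj('wrist',[[433,-173,44],[657,-252,44],[546,-213,44]],k).round(),read_state()['eef_pos'])
E
```

```text
clock: 1.23
eef_pos: [533.3, -205.3, 128.4]
eef_rot: [-3.14, 0.003, -0.337]
wrist_force: [0.2, -0.3, -0.6]
finger_gap: 94.0
pos [ 533.3 -205.3  128.4] rot [-1.799e+02  1.000e-01 -1.930e+01] gap 94.0 F [ 0.2 -0.3 -0.6] t 1.225 -> d[m] [-0.0004  0.003  -0.0016] turn 0.2
cam [ 612. -233.  300.] [[-0.33, -0.94, -0.0], [-0.9, 0.32, 0.29], [-0.27, 0.1, -0.96]]
[[281. 328.]
 [283.  36.]
 [282. 198.]] [ 532.48325072 -206.66830678  128.88903032]
```

View pics/w0.png

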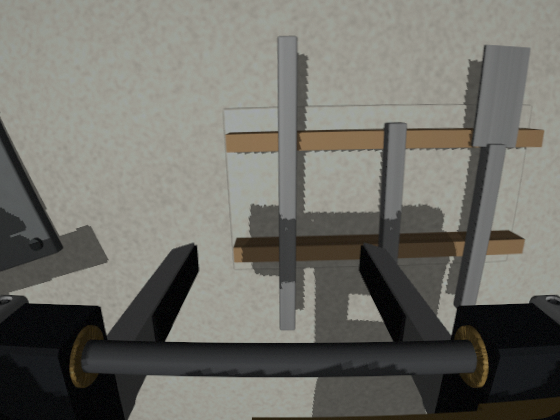

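The wrist view shows the bar from (288,38) to (288,329), 5–7 px right of my prediction. The two rails cross it at rows 140 and 248.

Run:
```python
from h import *
k=K('wrist')
P=onz('wrist',[[288,38],[288,329]],44,k);c=P.mean(0);d=(P[0]-P[1]);print(P.round(1),c.round(1),np.linalg.norm(d),np.degrees(np.arctan2(d[1],d[0])))
r=onz('wrist',[[288,134],[288,240]],30,k);print('rails',r.round(1).tolist())
u=d/np.linalg.norm(d); print([((x-c)@u).round(1) for x in r])
g=c-12*u; yaw=np.degrees(np.arctan2(d[1],d[0])); print(g); to(g[0],g[1],26,yaw)
```

```text
[[ 653.5 -256.7   44. ]
 [ 428.9 -179.8   44. ]] [ 541.2 -218.3   44. ] 237.4029344446212 -18.883516088053245
rails [[589.4, -235.0, 30.0], [504.8, -206.1, 30.0]]
[np.float64(51.0), np.float64(-38.4)]
[ 529.82569921 -214.37074703   44.        ]
pos [ 532.5 -206.7  128.9] rot [-1.80e+02  1.00e-01 -1.94e+01] gap 93.8 F [-0.7 -0.5  0.1] t 1.275 -> d[m] [0.0003 0.0082 0.1029] turn -0.5
```

```bash
python3 -m handwheel '[[0,0.008,0.05,0],[0,0.008,0.08,0],[0,0.008,0.101,0],[0,0.008,0.102,0]]' 0
python3 -m handwheel '[[0,0,0,0],[0,0,0,0],[0,0,0,0],[0,0,0,0],[0,0,0,0]]' 1 40
python3 -c "
from h import *
to(529.8,-214.4,26,-18.9)"
```

```text
clock: 1.78
eef_pos: [528.3, -214.7, 25.9]
eef_rot: [-3.141, 0.005, -0.34]
wrist_force: [-0.0, -0.0, 1.5]
finger_gap: 94.1
clock: 2.4
eef_pos: [528.4, -214.7, 26.0]
eef_rot: [-3.141, 0.004, -0.34]
wrist_force: [0.3, 0.5, 0.0]
finger_gap: 47.4
pos [ 528.4 -214.7   26. ] rot [-179.9    0.3  -19.5] gap 47.4 F [0.3 0.5 0. ] t 2.4 -> d[m] [ 0.0013 -0.0007 -0.    ] turn -0.6
```

```bash
for i in 1 2; do python3 -m handwheel '[[0,0,0,0],[0,0,0,0],[0,0,0,0],[0,0,0,0]]' 1 50|grep -v rot; done
python3 -m handwheel '[[0,0,-0.02,0],[0,0,-0.05,0],[0,0,-0.09,0],[0,0,-0.09,0]]' 1 50
python3 -c "
from h import *
to(440,15,80,-1)
snap('wrist','w1.png')"
```

```text
clock: 2.9
eef_pos: [528.4, -214.7, 26.0]
wrist_force: [0.2, 0.8, 0.1]
finger_gap: 13.2
clock: 3.4
eef_pos: [528.4, -214.7, 26.0]
wrist_force: [0.8, 0.7, 0.8]
finger_gap: 13.4
clock: 3.9
eef_pos: [529.8, -215.5, 118.8]
eef_rot: [-3.141, -0.0, -0.34]
wrist_force: [-0.9, -0.4, -1.6]
finger_gap: 13.4
pos [ 529.8 -215.5  118.8] rot [-180.    -0.   -19.5] gap 13.4 F [-0.9 -0.4 -1.6] t 3.9 -> d[m] [-0.1615 -0.1873  0.0388] turn -18.5
```

View pics/w1.png

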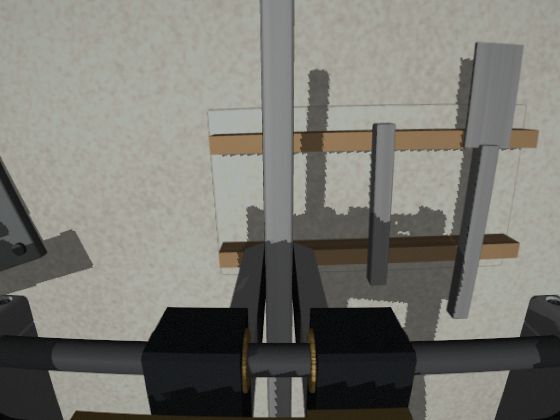

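The bar is held level at a gap of 13.4 mm, and the short bar and spatula haven't moved. Next I move in front of the pawl tail with the tip short of it, then check.

```bash
python3 -m handwheel '[[-0.04,-0.035,0.009,-4],[-0.08,-0.07,0.018,-8],[-0.12,-0.105,0.027,-12],[-0.16,-0.14,0.036,-16],[-0.2,-0.174,0.045,-18.5]]' 1 50 |head -1
python3 -m handwheel '[[0,0,0,0],[0,0,0,0]]'
python3 - <<'E'
from h import *
to(400,15,74,-1)
snap('wrist','w2.png');a=snap('top','t2.png');b=snap('scene','s2.png')
cv2.imwrite('pics/c2.png',np.hstack([cv2.resize(a[150:300,130:330],(400,300)),cv2.resize(b[130:280,200:400],(400,300))])[:,:,::-1])
E
```

```text
clock: 4.58
clock: 4.82
eef_pos: [396.4, 16.9, 70.6]
eef_rot: [-3.14, 0.005, -0.015]
wrist_force: [-0.2, -0.5, -0.1]
finger_gap: 13.7
pos [396.4  16.9  70.6] rot [-179.9    0.3   -0.9] gap 13.7 F [-0.2 -0.5 -0.1] t 4.825 -> d[m] [ 0.0036  0.0018 -0.0034] turn 0.1
```

View pics/c2.png

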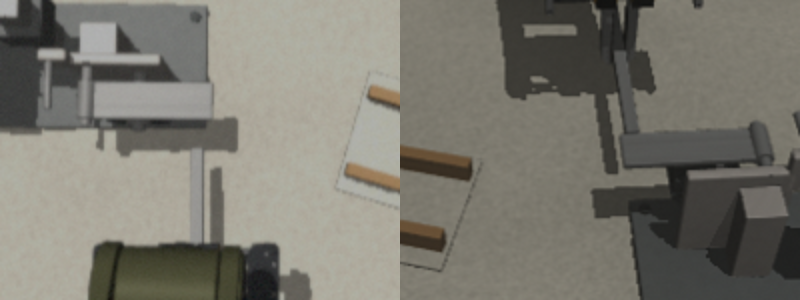

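View pics/w2.png

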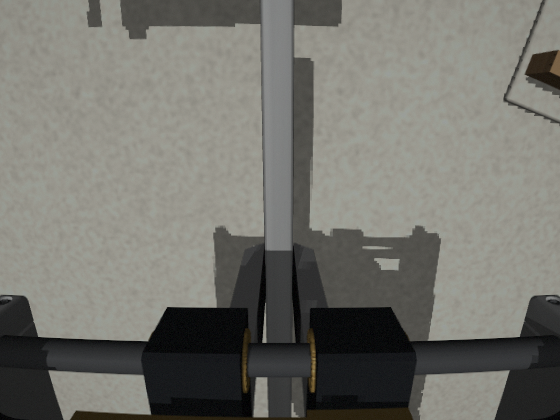

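The crop shows the bar's tip at top pixel (228.5,225), in line with the tail and in front of its near edge. Now I check the tip position.

Run:
```python
from h import *
print(onz('top',[[228.5,225]],88.6).round(1))
```

```text
[[527.5  15.2  88.6]]
```

Tip at x 527, y 15, 131 mm ahead of the TCP. I slide it in under the tail and then lift.

```bash
python3 -m handwheel '[[0.03,0,0,0],[0.06,0,0,0],[0.069,0,0,0],[0.069,0,0,0]]'
python3 -m handwheel '[[0,0,-0.02,0],[0,-0.002,-0.042,0],[0,-0.009,-0.064,0],[0,-0.018,-0.084,0],[0,-0.031,-0.102,0]]'
python3 -c "
from h import *
to(465,48,173,-1)
snap('scene','s3.png')"
```

```text
clock: 5.48
eef_pos: [465.6, 14.7, 70.3]
eef_rot: [-3.14, 0.005, -0.017]
wrist_force: [-0.2, 0.1, -0.8]
finger_gap: 13.7
clock: 6.1
eef_pos: [465.6, 45.6, 172.8]
eef_rot: [-3.14, 0.006, -0.018]
wrist_force: [0.1, -0.4, -1.6]
finger_gap: 13.3
pos [465.6  45.6 172.8] rot [-179.9    0.3   -1. ] gap 13.3 F [ 0.1 -0.4 -1.6] t 6.1 -> d[m] [-0.0007 -0.0024 -0.0002] turn -0.0
```

View pics/s3.png

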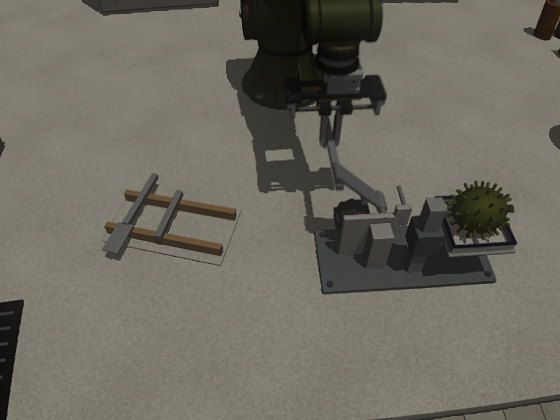

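The pawl is raised to about 45°, resting on the bar near (340,180), and the gripper is well clear of it. Next I carry it over.

```bash
python3 -m handwheel '[[0,-0.016,-0.015,0],[0,-0.035,-0.026,0],[0,-0.050,-0.031,0],[0,-0.065,-0.035,0],[0,-0.095,-0.034,0]]'
python3 -m handwheel '[[0,-0.006,0,0],[0,-0.006,0,0],[0,-0.006,0,0]]'
python3 -c "
from h import *
to(396,15,170,-1)
snap('scene','s4.png')"
```

```text
clock: 6.78
eef_pos: [468.2, 142.0, 209.1]
eef_rot: [-3.14, 0.002, -0.019]
wrist_force: [0.9, -0.3, -1.5]
finger_gap: 13.5
clock: 7.15
eef_pos: [468.3, 147.4, 209.0]
eef_rot: [-3.14, 0.003, -0.019]
wrist_force: [-0.9, 0.2, -1.0]
finger_gap: 13.5
pos [468.3 147.4 209. ] rot [-179.9    0.2   -1.1] gap 13.5 F [-0.9  0.2 -1. ] t 7.15 -> d[m] [-0.0697  0.1338  0.039 ] turn -0.1
```

View pics/s4.png

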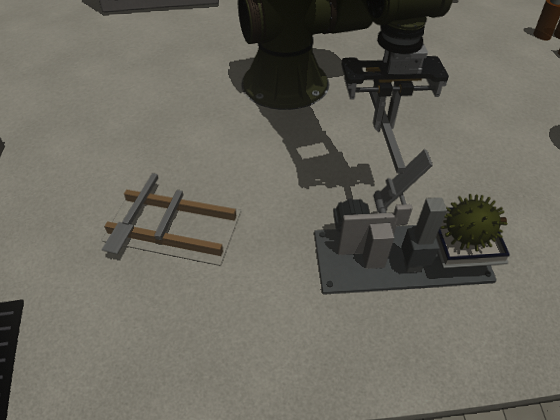

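The pawl lies over on its stop near (430,155), and the platform is sinking. I retract and carry the bar back.

```bash
python3 -m handwheel '[[-0.04,0,0,0],[-0.08,0,0,0],[-0.08,0.04,0.03,0],[-0.08,0.09,0.07,0],[-0.072,0.131,0.09,0]]' |head -1
python3 -m handwheel '[[0,0,0,0],[0,0,0,0]]'|head -1
python3 -c "
from h import *
to(528.4,-214.7,110,-19.5)"
```

```text
clock: 7.82
clock: 8.07
pos [392.7  16.1 118.2] rot [-179.9    0.2   -1.2] gap 13.7 F [-0.3  0.1 -1.2] t 8.075 -> d[m] [0.1404 0.228  0.0074] turn 18.3
```

```bash
python3 -m handwheel '[[0.03,0.05,0,4],[0.06,0.1,0,8],[0.09,0.15,0,12],[0.115,0.19,0,15.5],[0.14,0.228,0.007,18.3]]' |head -1
python3 -m handwheel '[[0,0,0,0],[0,0,0,0]]'|head -1
python3 -c "
from h import *
to(528.4,-214.7,60,-19.5)"
```

```text
clock: 8.7
clock: 8.95
pos [ 529.9 -214.1  112. ] rot [-1.80e+02  1.00e-01 -1.94e+01] gap 13.5 F [-0.3  0.5 -1.4] t 8.95 -> d[m] [-0.0012  0.0011  0.052 ] turn 0.1
```

```bash
python3 -m handwheel '[[-0.001,0.001,0.03,0],[-0.001,0.001,0.055,0],[-0.001,0.001,0.072,0],[-0.001,0.001,0.078,0],[-0.001,0.001,0.081,0]]' |tail -5
python3 -m handwheel '[[0,0,0.001,0],[0,0,0.002,0],[0,0,0.003,0],[0,0,0.004,0],[0,0,0.004,0]]'
python3 -c "
from h import *
to(528.4,-214.7,26,-19.5);snap('wrist','w5.png')"
```

```text
clock: 9.57
eef_pos: [528.9, -214.4, 31.5]
eef_rot: [-3.141, 0.0, -0.339]
wrist_force: [-0.3, 0.2, -0.8]
finger_gap: 13.8
clock: 10.2
eef_pos: [528.8, -214.4, 27.4]
eef_rot: [-3.141, 0.0, -0.339]
wrist_force: [1.7, -0.8, -1.8]
finger_gap: 13.8
pos [ 528.8 -214.4   27.4] rot [-180.     0.   -19.4] gap 13.8 F [ 1.7 -0.8 -1.8] t 10.2 -> d[m] [-0.0003  0.0004  0.0014] turn 0.1
```

View pics/w5.png

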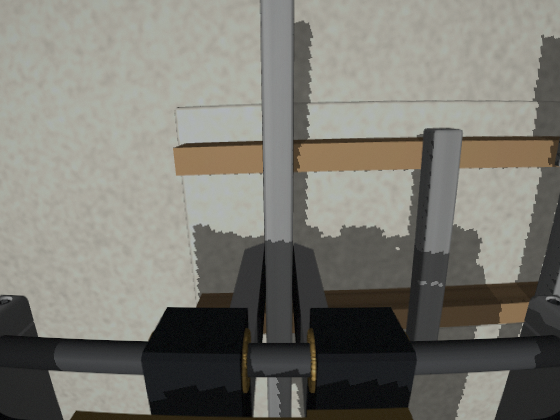

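The bar is across both rails and about 1 mm above its resting height. I lower it, release and retreat upward.

```bash
python3 -m handwheel '[[0,0,0.0007,0],[0,0,0.0014,0],[0,0,0.0014,0]]'
python3 -m handwheel '[[0,0,0,0],[0,0,0,0],[0,0,0,0],[0,0,0,0],[0,0,0,0]]' 0.3
python3 -m handwheel '[[0,0,0,0],[0,0,-0.02,0],[0,0,-0.05,0],[0,0,-0.09,0],[0,0,-0.09,0]]' 0.3
python3 - <<'E'
from h import *
s=read_state();print(s['clock'],s['finger_gap'],s['eef_pos'].round(1))
k=K('wrist');snap('wrist','w6.png');b=snap('scene','s6.png');w=cv2.imread('pics/w6.png')[:,:,::-1]
cv2.imwrite('pics/c6.png',np.hstack([cv2.resize(w,(400,300)),cv2.resize(b[130:310,290:530],(400,300))])[:,:,::-1])
E
```

```text
clock: 10.62
eef_pos: [528.9, -214.4, 26.1]
eef_rot: [-3.141, 0.0, -0.339]
wrist_force: [0.3, 0.4, 1.1]
finger_gap: 13.7
clock: 11.25
eef_pos: [528.9, -214.4, 26.1]
eef_rot: [-3.141, 0.0, -0.339]
wrist_force: [-0.2, 0.2, 0.5]
finger_gap: 60.0
clock: 11.88
eef_pos: [530.1, -215.1, 119.0]
eef_rot: [-3.141, -0.005, -0.339]
wrist_force: [-0.3, 0.6, 0.3]
finger_gap: 65.7
11.875 65.73093140075945 [ 530.1 -215.1  119. ]
```

View pics/c6.png

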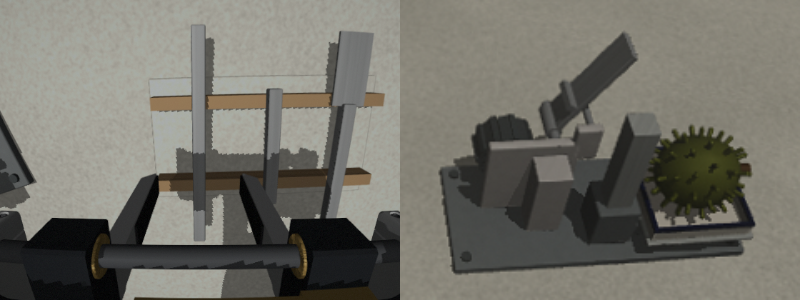

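The bar is back across the rails at about (198,25)–(199,240) in the crop. The pawl is on its back and the platform is low. I check the bar's position and whether the platform is still moving.

```bash
python3 -m handwheel '[[0,0,-0.03,0],[0,0,-0.06,0],[0,0,-0.06,0],[0,0,-0.06,0],[0,0,-0.06,0]]'|head -1
python3 - <<'E'
from h import *
a=cv2.imread('pics/s6.png')[150:270,420:530].astype(int); b=snap('scene','s7.png')[150:270,420:530,::-1].astype(int)
print('fruit region diff',abs(a-b).mean(),(abs(a-b).max(2)>25).sum())
t=snap('top','t7.png'); 
t=cv2.imread('pics/t7.png');o=cv2.imread('pics/t0.png')
for nm,r in dict(rest=np.s_[160:275,300:425]).items():
    print(nm,(abs(t[r].astype(int)-o[r]).max(2)>40).sum())
w=cv2.imread('pics/w6.png');k=K('wrist')
# correct wrist pose: tcp moved up ~60 since w6
s=read_state();dz=s['eef_pos'][2]-119.0;k=(k[0],k[1],k[2],k[3]+k[2]@np.array([0,0,dz]))
P=onz('wrist',[[277,35],[279,336]],44,k);print(dz,P.round(1),P.mean(0).round(1),np.linalg.norm(P[0]-P[1]),s['wrist_force'])
E
```

```text
clock: 12.6
fruit region diff 2.539570707070707 0
rest 9157
55.708481492793936 [[ 652.1 -257.2   44. ]
 [ 427.6 -179.9   44. ]] [ 539.9 -218.5   44. ] 237.40825277197055 [ 0.21533459 -0.97611286  0.31430542]
```

Run:
```python
from h import *
# tray bottom near corner, same vertical line: height drop
from scipy.optimize import least_squares
for z0 in(110,120,130):
    X=onz('scene',[[518,247]],z0)[0]; q=[proj('scene',[X-[0,0,d]])[0].round(0).tolist() for d in(60,72,80)]; print(z0,X.round(),q)
manip.sign_off()
```

```text
110 [709. 368. 110.] [[506.0, 265.0], [504.0, 269.0], [502.0, 271.0]]
120 [716. 361. 120.] [[506.0, 265.0], [503.0, 269.0], [502.0, 271.0]]
130 [723. 354. 130.] [[506.0, 266.0], [503.0, 269.0], [502.0, 272.0]]
the job is handed in; nothing more can be done
```

The job is handed in, on the robot's clock at about 12.7 s of the 59 allowed. I took the long bar and put its end under the pawl's tail from the robot's side. I swung the pawl over onto its back, then laid the bar back on the rest and withdrew the gripper.

- **Bar:** in the wrist camera its centre is about 1 mm from where the same camera saw it at the start, lying across both rails. I let go at the height where I had gripped it.
- **Pawl and platform:** the last picture shows the pawl over on its stop. The platform did not move between two pictures about 0.7 s apart. The tray's corner moved to about column 502, which fits the full 80 mm drop, but I read it by eye to only a few pixels and compared it only as I handed in, so treat that as rough.
- **Short bar and spatula:** they look unmoved in the wrist pictures, but I did not measure them.
- **Check that failed:** comparing the rest before and after in the top camera told me nothing, most likely because the arm was over the rest.
- **Forces:** wrist force readings stayed within a few newtons, and the gripper looked well clear of the pawl in the pictures I viewed.

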